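Open the locked worktop waste bin by its lever and ease the lid shut

TASK

Push the green lid lock on the worktop waste bin across to unlock it, then press the lever at the foot of the bin all the way down and hold the lid wide open for a good three seconds, so that I can drop the peelings in. Then let the lever up slowly so that the lid closes without slamming, and push the lock back across until it is fully locked again. Leave the onion, the garlic and the salt shaker standing where they are.

Things in the scene. Friction and masses are not known exactly. Their poses are not given: they have to be found in the camera images.
- bin: round worktop food-waste bin, 176 mm in diameter, brushed metal shell on a black plinth, black lid; rim 185 mm and top of the lid 208 mm above the worktop. It stands firm and does not move. Origin: centre of its underside, on the worktop; its x axis points from the front (lever and lock side) to the back (hinge side), its y axis along the lock's travel, z up
- lever_pad (a point): centre of the top face of the lever's black pad, which sticks out at the foot of the bin's front, 185 mm in front of the bin's centre. The pad is 46 mm (along the bin's x) by 62 mm (along y) and 8 mm thick; its top is 49 mm above the worktop at rest and 17 mm when pressed all the way: it sinks 32 mm. Takes about 5 to 13 N to press (least near the bottom) and comes back up by itself with the lid: let go, the lid slams; let up over two seconds or more, it closes softly
- bin_lever (a joint): angle of the lever: 0 at rest (up), 0.174 rad pressed all the way; it pivots 185 mm behind its pad
- bin_lid (a joint): angle of the lid, hinged at the back of the rim and linked to the lever (7.2 times the lever's angle): 0 shut, 1.25 rad wide open. It cannot rise more than about 0.03 rad while the lock is across it
- lock_ridge (a point): middle of the top of the green lock's finger ridge, on a black ledge at the front of the bin's rim, 106 mm in front of the bin's centre, 217 mm above the worktop. The ridge is 12 mm wide along the slide, 20 mm along the bin's x, and stands 16 mm up from the green plate under it (30 mm wide along the slide); push it on either side. The ledge reaches out to 117 mm from the centre of the bin, 168 to 182 mm above the worktop
- bin_lock (a joint): slide of the lock along the bin's y axis: 0 fully locked (over the lid's tab, at the middle of the bin's front), 0.026 m fully unlocked (to the bin's +y, the left seen from in front). Stays where it is left; about 1.5 N to slide
- onion: brown onion, 78 mm across, 85 mm tall, loose on the worktop to the left of the bin; origin at its underside
- garlic: garlic bulb, 53 mm across, 52 mm tall, loose on the worktop to the left of the lever; origin at its underside
- salt_shaker: glass salt shaker, 44 mm across, 90 mm tall, loose on the worktop to the right of the lever; origin at its underside

How it is judged:
By the outcome, as a careful person would: the job done as asked, in the order asked, and still so for the second after the job is handed in, with the robot touching nothing.
It also fails if it takes over 64 s, if anything falls off the work surface, if the arm or the gripper's body presses on something with over 40 N, if the wrist force passes 120 N, or if a joint passes its speed limit or range.

ROBOT

A 7-joint arm with a two-finger parallel gripper is mounted at the origin on a cart in front of the work surface, level with it; the furniture and walls round the work are solid. World frame = base frame: x ahead of the robot, y to its left, z up, the work surface at z = 0. Lengths are in mm, angles in rad, forces in N, time in s.
With the tool pointing down it reaches from about 375 to 925 mm from the base axis. Payload 3.1 kg.
Tool frame: the origin (TCP) lies midway between the tips of the shut fingers; the grasp point (between the pads) lies 19 mm behind it; y points along the fingers, x is the direction in which the jaws open and shut, and the axes are right-handed (so a half turn about y gives the same grasp; the last joint's range is limited). The gripper opens to 85 mm and grips with 20 to 120 N. Pads are 22 mm wide; open, the fingers measure 114 mm over their backs; the gripper's body (76 mm by 85 mm) begins 54 mm behind the grasp point. The pads swing forward as they close: fully open they stand 13 mm farther back than shut.
Start: joints at [1.045, 0.383, 0.044, 1.598, -0.018, 1.161, -0.05], TCP at [269.684, -591.416, 231.269] pointing down, gripper open.
Joint ranges: [-2.61, 2.61], [-0.41, 2.15], [-1.48, 1.57], [0, 2.5], [-1.57, 4.71], [0.05, 1.97], [-2.85, 2.85]. Speed limits (rad/s): [2.79, 2.79, 3.14, 3.14, 3.14, 3.14, 3.14].

INTERFACE

Orientations are given as a rotation vector (axis times angle).
In Python, from station import readout, eyes, arm, models gives the robot as it stands. The module is installed in compiled form; this text tells all that it offers.
- The arm moves only by the shell command python3 -m handwheel 'ROWS' [FORCE]. ROWS is JSON, one flat list of numbers, 7 for each row, row after row: the shift along the tool's x, y, z in cm, then the turn, a rotation vector about the tool's x, y, z in degrees, then the closure in counts, from 0 (fully open) to 255 (shut). In form: [x, y, z, ax, ay, az, jaw, x, y, z, ax, ay, az, jaw, ...]. A call has exactly 10 rows; each row shifts and turns the commanded pose from where the row before left it, along the tool's axes as they then stand; what a row does not reach is not made up. A row lasts 1/10 s, in which the tool goes at most 50 mm and 8.59 degrees, less where a joint would pass 70% of its speed; a pose out of reach is approached as far as the arm can. A call is refused whole if a number of a shift passes 5 or a number of a turn 8.59, either way. A call with a gripper value outside its range is refused whole. The fingers move at their own pace and stop on an object; FORCE is the grip in N (left out, the last holds). Time passes only in rows, so rows that do not move let the fingers close, or fill a call up. It gives the time, the measured TCP pose, the force and the opening at its end, in the units of the state.
- readout.read_state(): the state, without advancing time (a new reading comes with each control period).
- eyes.snapshot(name): name is "side" or "top" or "wrist"; returns (picture, depth): 420x560x3 uint8, red, green, blue; 420x560 float32, mm along the optical axis (not along the pixel's ray), 0 where there is no reading.
- eyes.calibration(name): a dict with "K" (3x3 intrinsics, pixels), "D" ([k1, k2, p1, p2, k3] as OpenCV has them; the pictures are not rectified), "cam_to_world" (4x4, takes a point from camera to world coordinates). Camera axes: x right, y up, looking along -z (the intrinsics and any distortion apply to the point x, -y, -z); pixel columns grow to the right and rows downward; lengths in mm; the calibration is good to about 2 mm. A picture is of the moment at which its call begins: read the wrist's pose just before it. calibration takes no time and is no camera call; for the wrist camera it gives the pose at the moment of the call.
- arm.close_job(): hands the job in, once; it reports no verdict.
Trained networks look in the newest picture that a camera, given by its name, has taken for a name from the list of things; names that differ only in an ending like _2 or _b are one class to them, and where a whole thing is asked for, a point or a joint stands for the part that bears it (a point fixed in the world has none). Each returns a list of dicts, best first, with "conf" (0 to 1); they miss things now and then, are a little off and sometimes report something else, mostly with a low value. They report only what shows in the picture. A call takes as long as a camera call.
- models.cut_out(thing, camera): "pixels" (420x560 bool, what is visible of it).
- models.place_of(thing, camera): "centre" ([x, y, z] in mm, in world coordinates, good to about 4 mm: a listed point, or the origin of a listed thing).
The state is a dict: "time_s": time; "q": joint angles; "qd": joint speeds; "effort": joint torques, N m; "tcp_pos": TCP position; "tcp_rot": TCP orientation; "force": force on the tool from outside, world axes, zero at the start; "moment": the same for the moment, N m; "width": finger opening in mm.
Only numpy, scipy, OpenCV 4.12 (cv2) and the standard library are available. Lean on these libraries where they do the work, as an engineer would, in place of code of your own. Each camera call takes 0.05 s, during which the arm holds its last target.

## Working session

There is one attempt and no reset: what is moved stays moved. The work goes in short steps, Python scripts to look and compute and a shell command to move; the robot and the scene stay as the last step left them, time stands still between calls to the robot, and variables do not carry over. Pictures are saved under pics/ and viewed, and the job is handed in when it is done.

```bash
mkdir -p pics; python3 - <<'E'
from station import readout, eyes, arm, models
import cv2, numpy as np
s=readout.read_state()
for k in s: print(k,np.round(s[k],3))
for n in ["side","top"]:
    p,d=eyes.snapshot(n); cv2.imwrite(f"pics/{n}0.png",p[:,:,::-1])
    for t in ["bin","lever_pad","lock_ridge","onion","garlic","salt_shaker"]:
        print(n,t,[(np.round(r["centre"]).tolist(),round(r["conf"],2)) for r in models.place_of(t,n)[:2]])
print(readout.read_state()["time_s"])
E
```

```text
time_s 0.0
q [ 1.045  0.384  0.044  1.6   -0.018  1.161 -0.05 ]
qd [-0.    -0.003  0.     0.001  0.    -0.     0.001]
effort [-0.0000e+00 -4.3346e+01  1.0240e+00 -2.4951e+01  1.1000e-02  1.1000e-02
 -0.0000e+00]
tcp_pos [ 269.274 -590.547  229.863]
tcp_rot [-1.38   0.89  -0.886]
force [ 0.305 -0.231  0.478]
moment [-0.007 -0.036 -0.058]
width 85.607
side bin [([577.0, 347.0, 2.0], 0.98)]
side lever_pad [([443.0, 213.0, 53.0], 0.62)]
side lock_ridge [([497.0, 270.0, 215.0], 0.58)]
side onion [([441.0, 466.0, 2.0], 0.56)]
side garlic [([371.0, 336.0, -1.0], 0.61)]
side salt_shaker [([578.0, 350.0, -0.0], 0.6)]
top bin [([371.0, 335.0, -1.0], 0.43)]
top lever_pad [([444.0, 212.0, 51.0], 0.8)]
top lock_ridge [([500.0, 270.0, 220.0], 0.6), ([560.0, 124.0, -0.0], 0.22)]
top onion [([437.0, 465.0, -1.0], 0.82)]
top garlic []
top salt_shaker [([560.0, 120.0, 1.0], 0.62)]
0.7
```

View pics/side0.png

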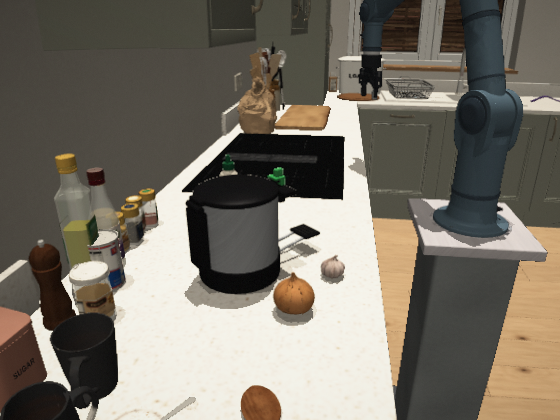

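View pics/top0.png

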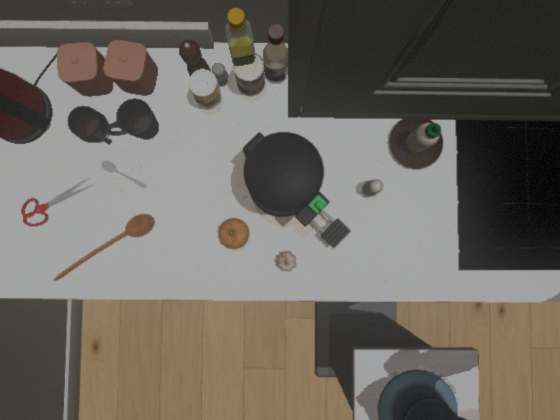

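```bash
cat > h.py <<'E'
from station import readout, eyes, arm, models
import cv2, numpy as np
from scipy.spatial.transform import Rotation as Ro
def pts(cam,d,mask):
    c=eyes.calibration(cam);v,u=np.nonzero(mask&(d>0));z=d[v,u]
    n=cv2.undistortPoints(np.stack([u,v],1).astype(float)[:,None],np.array(c["K"]),np.array(c["D"]))[:,0]
    P=np.stack([n[:,0]*z,-n[:,1]*z,-z,np.ones(len(z))],1)
    return (P@np.array(c["cam_to_world"]).T)[:,:3]
def project(cam,P):
    c=eyes.calibration(cam);M=np.linalg.inv(np.array(c["cam_to_world"]))
    p=np.atleast_2d(P)@M[:3,:3].T+M[:3,3]; p=p*[1,-1,-1]
    return cv2.projectPoints(p,np.zeros(3),np.zeros(3),np.array(c["K"]),np.array(c["D"]))[0][:,0]
E
python3 - <<'E'
from h import *
s=readout.read_state(); R=Ro.from_rotvec(s["tcp_rot"]).as_matrix(); print(np.round(R,3))
p,d=eyes.snapshot("top")
hsv=cv2.cvtColor(p,cv2.COLOR_RGB2HSV)
m=(hsv[...,0]>50)&(hsv[...,0]<75)&(hsv[...,1]>150)&(hsv[...,2]>80)
m[:180]=0
P=pts("top",d,m);print(len(P));print(np.round(P[np.argsort(P[:,2])][::8],1).tolist())
top=P[P[:,2]>211];print("ridge",top.mean(0),len(top)); print("all",P.mean(0))
r=models.cut_out("lever_pad","top")
if r:
    Q=pts("top",d,r[0]["pixels"]);print("pad mask",len(Q),np.median(Q,0)); q=Q[(Q[:,2]>44)&(Q[:,2]<56)];print(len(q),q.mean(0))
# lid: circle at z~208
r=models.cut_out("bin","top")
mask=np.zeros(d.shape,bool);mask[120:230,230:335]=1
A=pts("top",d,mask);A=A[(A[:,2]>195)&(A[:,2]<212)]
(c,rad)=cv2.minEnclosingCircle(A[:,:2].astype(np.float32));print(len(A),c,rad)
E
```

```text
[[ 0.415  0.     0.91 ]
 [-0.91  -0.     0.415]
 [ 0.    -1.     0.   ]]
8
[[503.7, 265.6, 213.6]]
ridge [501.83773728 268.48888115 216.2978226 ] 8
all [501.83773728 268.48888115 216.2978226 ]
pad mask 573 [449.18414115 217.275156    47.81966453]
450 [444.21763639 212.40081183  48.62806668]
5107 (566.609619140625, 336.7403564453125) 105.36793518066406
```

```bash
python3 -m handwheel '[0,-2,0,0,-7,0,140, 0,-2,0,0,-7,0,140, 0,-2,0,0,-6.5,0,140, -2.2,0,3.9,0,0,0,140, -2.2,0,3.9,0,0,0,140, -2.2,0,3.9,0,0,0,140, -2.2,0,3.9,0,0,0,140, -2.2,0,3.9,0,0,0,140, -2.2,0,3.9,0,0,0,140, -2.2,0,3.9,0,0,0,140]' 20
```

```text
time_s: 1.85
tcp_pos: [354.0, -287.7, 291.6]
tcp_rot: [-1.483, 0.613, -0.615]
force: [1.4, -0.6, 0.6]
width: 38.5
```

```bash
python3 -m handwheel '[-2.2,0,3.9,0,0,0,140, -2.2,0,3.9,0,0,0,140, -2.2,0,3.9,0,0,0,140, -2.2,0,3.9,0,0,0,140, -2.2,0,3.9,0,0,0,140, -2.2,0,3.9,0,0,0,140, -2.2,0,3.9,0,0,0,140, -2.2,0,3.9,0,0,0,140, -2.2,0,3.9,0,0,0,140, 0,0,0,0,0,0,140]'
```

```text
time_s: 2.85
tcp_pos: [462.2, 106.8, 292.4]
tcp_rot: [-1.48, 0.604, -0.604]
force: [-0.9, 0.0, -0.2]
width: 38.5
```

```bash
python3 -m handwheel '[-2.2,0,3.5,0,0,0,140, -2.2,0,3.5,0,0,0,140, -2.2,0,3.5,0,0,0,140, -2.1,0,3.5,0,0,0,140, 0,1,0,0,0,0,140, 0,1,0,0,0,0,140, 0,1,0,0,0,0,140, 0,1,0,0,0,0,140, 0,0,0,0,0,0,140, 0,0,0,0,0,0,140]'
python3 - <<'E'
from h import *
s=readout.read_state();print(np.round(s["tcp_pos"],1)); R=Ro.from_rotvec(s["tcp_rot"]).as_matrix(); print(np.round(R,3))
for n in ["wrist","side","top"]:
    p,d=eyes.snapshot(n); cv2.imwrite(f"pics/{n}1.png",p[:,:,::-1])
    for r in models.place_of("lock_ridge",n)[:2]:
        e=np.array(r["centre"])-s["tcp_pos"];print(n,r["conf"],np.round(r["centre"],1),"tool err",np.round(R.T@e,1))
E
```

```text
time_s: 3.85
tcp_pos: [499.4, 258.0, 251.0]
tcp_rot: [-1.483, 0.615, -0.615]
force: [-0.1, 0.5, 0.7]
width: 38.5
[499.4 258.  251. ]
[[ 0.706 -0.     0.708]
 [-0.708 -0.001  0.706]
 [ 0.    -1.    -0.001]]
wrist 0.9 [498.6 270.1 215.2] tool err [-9.1 35.8  8. ]
side 0.71 [500.1 270.5 217. ] tool err [-8.3 34.   9.3]
top 0.57 [498.9 268.3 218. ] tool err [-7.6 33.   6.9]
```

View pics/wrist1.png

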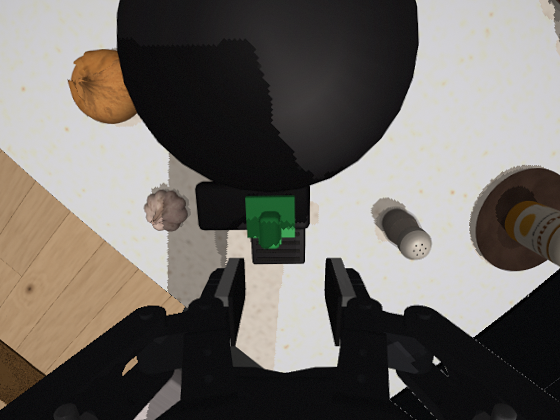

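View pics/side1.png

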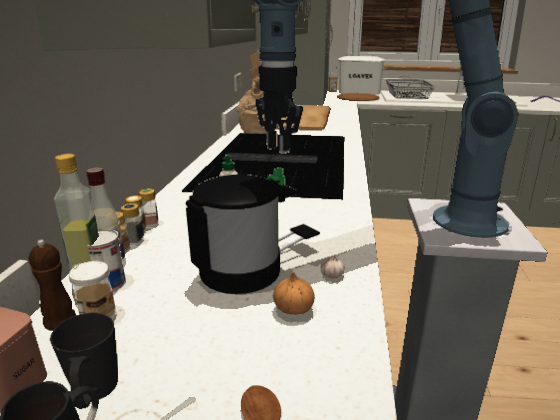

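```bash
python3 -m handwheel '[-0.4,0,0.3,0,0,0,140, -0.45,0,0.35,0,0,0,140, 0,1,0,0,0,0,140, 0,1,0,0,0,0,140, 0,1,0,0,0,0,140, 0,0.8,0,0,0,0,140, 0,0.8,0,0,0,0,140, 0,0,0,0,0,0,140, 0,0,0,0,0,0,140, 0,0,0,0,0,0,140]'
python3 - <<'E'
from h import *
s=readout.read_state();print(np.round(s["tcp_pos"],1),np.round(s["force"],1)); R=Ro.from_rotvec(s["tcp_rot"]).as_matrix()
for n in ["wrist"]:
    p,d=eyes.snapshot(n); cv2.imwrite(f"pics/{n}2.png",p[:,:,::-1])
E
```

```text
time_s: 5.15
tcp_pos: [498.2, 270.2, 205.8]
tcp_rot: [-1.481, 0.613, -0.614]
force: [-0.6, -1.3, 0.5]
width: 38.5
[498.2 270.2 205.8] [-0.6 -1.3  0.5]
```

View pics/wrist2.png

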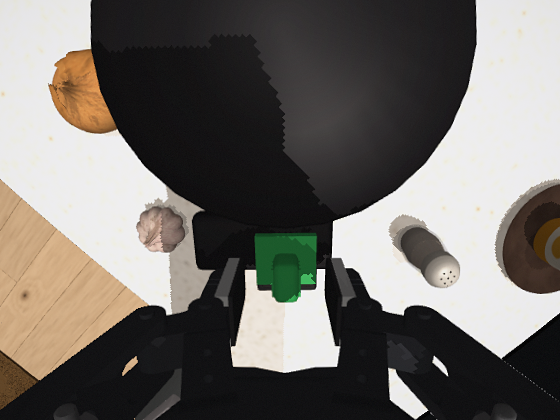

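```bash
python3 -m handwheel '[-0.6,0,0,0,0,0,140, -0.6,0,0,0,0,0,140, -0.4,0,0,0,0,0,140, -0.4,0,0,0,0,0,140, -0.4,0,0,0,0,0,140, -0.4,0,0,0,0,0,140, -0.4,0,0,0,0,0,140, -0.3,0,0,0,0,0,140, -0.3,0,0,0,0,0,140, 0,0,0,0,0,0,140]'
python3 - <<'E'
from h import *
s=readout.read_state();print(np.round(s["tcp_pos"],1),np.round(s["force"],1)); R=Ro.from_rotvec(s["tcp_rot"]).as_matrix()
print(R.T@(s["tcp_pos"]-np.array([498.2,270.2,205.8])), R.T@s["force"])
for n in ["wrist"]:
    p,d=eyes.snapshot(n); cv2.imwrite(f"pics/{n}3.png",p[:,:,::-1])
E
```

```text
time_s: 6.2
tcp_pos: [470.5, 297.2, 205.2]
tcp_rot: [-1.482, 0.613, -0.613]
force: [0.5, -0.3, -0.2]
width: 38.0
[470.5 297.2 205.2] [ 0.5 -0.3 -0.2]
[-38.64099325   0.56803279  -0.43385261] [0.59612013 0.16435906 0.13499265]
```

View pics/wrist3.png

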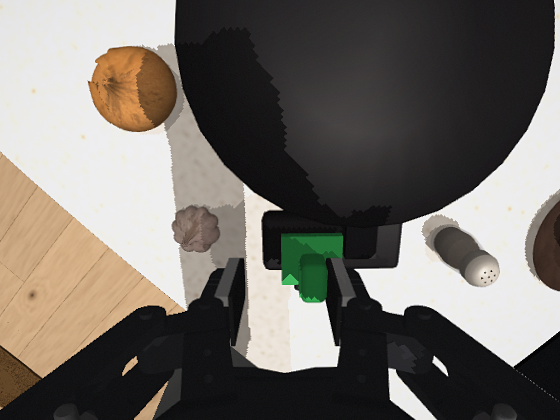

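Ridge (312,285) now lies against the right finger, and the lock's slot shows to its right. I'll push further until the end stop gives a force.

```bash
python3 -m handwheel '[-0.2,0,0,0,0,0,140, -0.2,0,0,0,0,0,140, -0.1,0,0,0,0,0,140, -0.1,0,0,0,0,0,140, 0,0,0,0,0,0,140, 0,0,0,0,0,0,140, 0,0,0,0,0,0,140, 0,0,0,0,0,0,140, 0,0,0,0,0,0,140, 0,0,0,0,0,0,140]'
cat > st.py <<'E'
from h import *
s=readout.read_state(); R=Ro.from_rotvec(s["tcp_rot"]).as_matrix()
print("rel",np.round(R.T@(s["tcp_pos"]-np.array([498.2,270.2,205.8])),1), "toolF",np.round(R.T@s["force"],1))
E
python3 st.py
```

```text
time_s: 7.25
tcp_pos: [470.4, 297.4, 205.1]
tcp_rot: [-1.483, 0.612, -0.621]
force: [6.7, -4.5, -0.5]
width: 38.7
rel [-39.    0.4  -0.5] toolF [8.  0.6 1.6]
```

```bash
python3 -m handwheel '[0.9,0,0,0,0,0,140, 0.9,0,0,0,0,0,140, 0,-2.2,0,0,0,0,140, 0,-2.5,0,0,0,0,140, 0.95,0,-2.6,0,0,0,200, 0.95,0,-2.6,0,0,0,255, 0.95,0,-2.6,0,0,0,255, 0,0,0,0,0,0,255, 0,0,0,0,0,0,255, 0,0,0,0,0,0,255]'
python3 - <<'E'
from h import *
s=readout.read_state(); R=Ro.from_rotvec(s["tcp_rot"]).as_matrix();print(np.round(s["force"],1))
for n in ["wrist","top"]:
    p,d=eyes.snapshot(n); cv2.imwrite(f"pics/{n}4.png",p[:,:,::-1])
    for t in ["lever_pad","lock_ridge"]:
      for r in models.place_of(t,n)[:1]:
        e=np.array(r["centre"])-s["tcp_pos"];print(n,t,r["conf"],np.round(r["centre"],1),"tool err",np.round(R.T@e,1))
E
```

```text
time_s: 8.25
tcp_pos: [444.6, 214.4, 252.6]
tcp_rot: [-1.481, 0.613, -0.612]
force: [-0.1, 1.0, -0.0]
width: 0.2
[-0.1  1.  -0. ]
wrist lever_pad 0.57 [439.  213.8  52.4] tool err [ -3.3 200.2  -4.6]
wrist lock_ridge 0.58 [480.8 286.8 216.9] tool err [-25.4  35.8  76.8]
top lever_pad 0.92 [441.3 212.8  48.9] tool err [ -1.  203.7  -3.7]
top lock_ridge 0.56 [480.7 288.  218.2] tool err [-26.3  34.5  77.6]
```

View pics/wrist4.png

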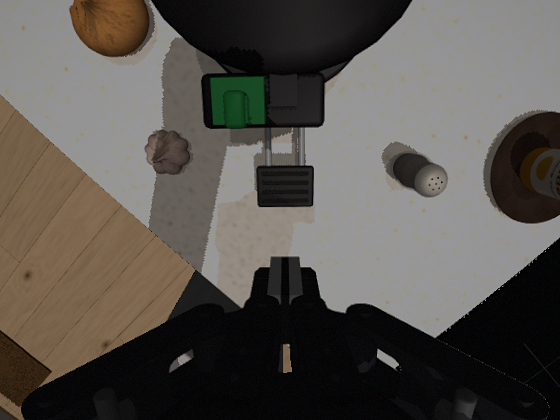

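```bash
python3 -m handwheel '[-0.1,2,-0.3,0,0,0,255, 0,4,0,0,0,0,255, 0,4,0,0,0,0,255, 0,4,0,0,0,0,255, 0,3,0,0,0,0,255, 0,1.5,0,0,0,0,255, 0,0.5,0,0,0,0,255, 0,0,0,0,0,0,255, 0,0,0,0,0,0,255, 0,0,0,0,0,0,255]'
python3 - <<'E'
from h import *
s=readout.read_state(); R=Ro.from_rotvec(s["tcp_rot"]).as_matrix();print(np.round(s["force"],1))
for n in ["wrist"]:
    p,d=eyes.snapshot(n); cv2.imwrite(f"pics/{n}5.png",p[:,:,::-1])
E
```

```text
time_s: 9.55
tcp_pos: [443.2, 212.3, 63.9]
tcp_rot: [-1.48, 0.612, -0.616]
force: [0.5, 1.4, 0.3]
width: 0.0
[0.5 1.4 0.3]
```

View pics/wrist5.png

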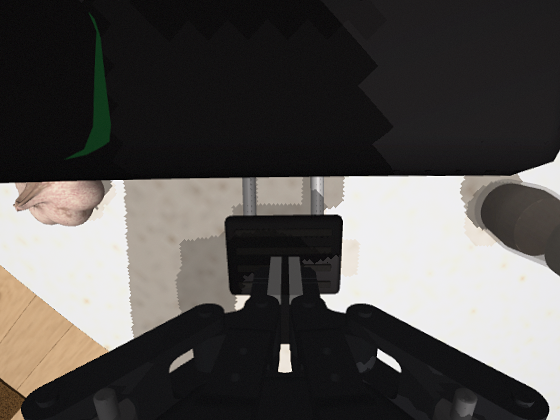

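```bash
python3 - <<'E'
from h import *
c=np.array(eyes.calibration("wrist")["cam_to_world"])[:3,3];print(c, (c-readout.read_state()["tcp_pos"]), "bin-x", (c[:2]-[574,343])@[.707,.707])
E
```

```text
[494.78295098 264.93946012 206.90881479] [ 51.78879343  52.84271021 143.1335514 ] bin-x -111.19525535345655
```

```bash
python3 - <<'E'
from h import *
s=readout.read_state();print(np.round(s["q"],3),np.round(s["moment"],2))
E
```

```text
[ 0.12   0.42  -0.738  2.072  0.399  0.788 -1.647] [ 0.07 -0.02 -0.02]
```

```bash
python3 -m handwheel '[0,-4,0,0,0,0,255, 0,0,0,0,-8.5,0,255, 0,0,0,0,-8.5,0,255, 0,0,0,0,-8.5,0,255, 0,0,0,0,-8.5,0,255, 0,0,0,0,-8.5,0,255, 0,0,0,0,-8.5,0,255, 0,0,0,0,-8.5,0,255, 0,0,0,0,-8.5,0,255, 0,0,0,0,-8.5,0,255]'
python3 -m handwheel '[0,0,0,0,-8.5,0,255, 0,0,0,0,-5,0,255, 0,2,0,0,0,0,255, 0,1.5,0,0,0,0,255, 0,0.5,0,0,0,0,255, 0,0,0,0,0,0,255, 0,0,0,0,0,0,255, 0,0,0,0,0,0,255, 0,0,0,0,0,0,255, 0,0,0,0,0,0,255]'
python3 - <<'E'
from h import *
s=readout.read_state(); R=Ro.from_rotvec(s["tcp_rot"]).as_matrix();print(np.round(R,2),np.round(s["force"],1),np.round(s["q"],2))
for n in ["wrist","side"]:
    p,d=eyes.snapshot(n); cv2.imwrite(f"pics/{n}6.png",p[:,:,::-1])
E
```

```text
time_s: 10.6
tcp_pos: [442.4, 211.5, 103.2]
tcp_rot: [-1.527, -0.437, 0.434]
force: [-0.3, -0.7, -0.2]
width: 0.2
time_s: 11.6
tcp_pos: [442.0, 211.7, 62.7]
tcp_rot: [-1.482, -0.615, 0.613]
force: [0.0, -0.7, -0.8]
width: -0.3
[[ 0.71  0.   -0.71]
 [ 0.71  0.    0.71]
 [ 0.   -1.   -0.  ]] [ 0.  -0.7 -0.8] [ 0.35  0.55 -1.03  2.06  0.63  0.88 -0.25]
```

View pics/wrist6.png

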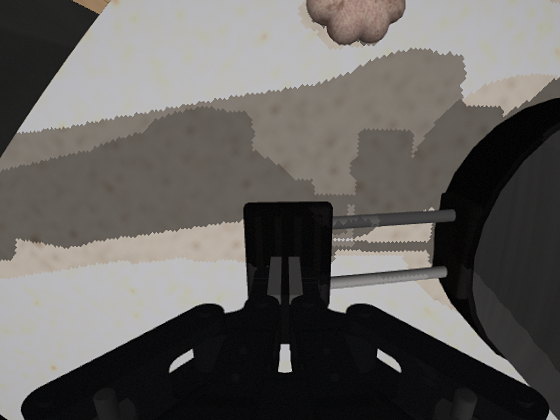

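View pics/side6.png

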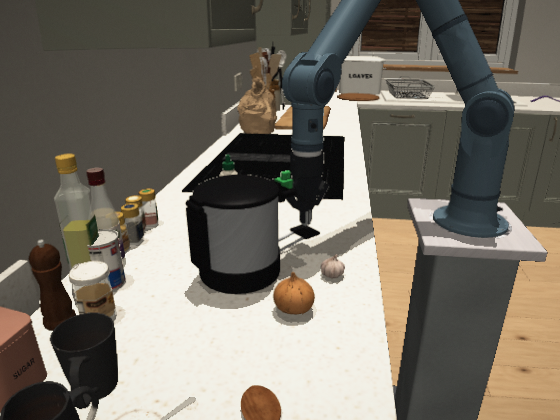

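```bash
python3 -m handwheel '[0,0.8,0,0,0,0,255, 0,0.3,0,0,0,0,255, 0,0.25,0,0,0,0,255, 0,0.2,0,0,0,0,255, 0,0.2,0,0,0,0,255, 0,0.2,0,0,0,0,255, 0,0.2,0,0,0,0,255, 0,0.2,0,0,0,0,255, 0,0.2,0,0,0,0,255, 0,0.2,0,0,0,0,255]'
```

```text
time_s: 12.7
tcp_pos: [440.5, 210.5, 35.2]
tcp_rot: [-1.485, -0.611, 0.617]
force: [-4.7, -3.3, 9.6]
width: -0.0
```

```bash
python3 -m handwheel '[0,0.2,0,0,0,0,255, 0,0.2,0,0,0,0,255, 0,0.2,0,0,0,0,255, 0,0.2,0,0,0,0,255, 0,0.2,0,0,0,0,255, 0,0.2,0,0,0,0,255, 0,0.2,0,0,0,0,255, 0,0.2,0,0,0,0,255, 0,0.2,0,0,0,0,255, 0,0.1,0,0,0,0,255]'; python3 st.py
```

```text
time_s: 13.7
tcp_pos: [440.2, 210.2, 15.8]
tcp_rot: [-1.485, -0.611, 0.618]
force: [-5.2, -4.4, 14.2]
width: 0.1
rel [-82.4 190.4  -1.2] toolF [ -6.9 -14.2   0.6]
```

Force rising at z≈16, near the stop. A little firmer, then check the lid.

```bash
python3 -m handwheel '[0,0.2,0,0,0,0,255, 0,0.2,0,0,0,0,255, 0,0,0,0,0,0,255, 0,0,0,0,0,0,255, 0,0,0,0,0,0,255, 0,0,0,0,0,0,255, 0,0,0,0,0,0,255, 0,0,0,0,0,0,255, 0,0,0,0,0,0,255, 0,0,0,0,0,0,255]'; python3 - <<'E'
from h import *
for n in ["side"]:
    p,d=eyes.snapshot(n); cv2.imwrite(f"pics/{n}7.png",p[:,:,::-1])
E
```

```text
time_s: 14.7
tcp_pos: [440.5, 210.4, 15.3]
tcp_rot: [-1.49, -0.611, 0.619]
force: [-11.0, -8.8, 37.1]
width: -0.0
```

View pics/side7.png

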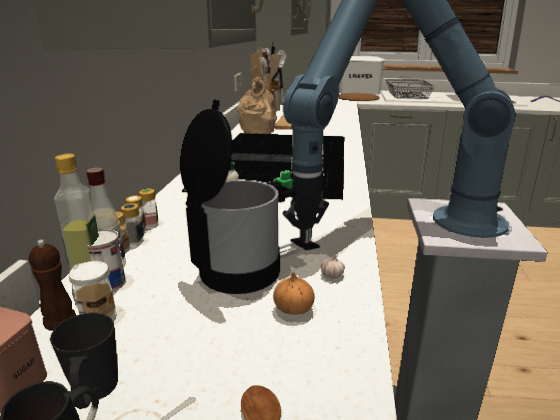

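The lid stands wide open (207,150) and the pad is down at its stop (305,243). Next I hold it for 4 s.

```bash
python3 -m handwheel '[0,0,0,0,0,0,255, 0,0,0,0,0,0,255, 0,0,0,0,0,0,255, 0,0,0,0,0,0,255, 0,0,0,0,0,0,255, 0,0,0,0,0,0,255, 0,0,0,0,0,0,255, 0,0,0,0,0,0,255, 0,0,0,0,0,0,255, 0,0,0,0,0,0,255]'
python3 -m handwheel '[0,0,0,0,0,0,255, 0,0,0,0,0,0,255, 0,0,0,0,0,0,255, 0,0,0,0,0,0,255, 0,0,0,0,0,0,255, 0,0,0,0,0,0,255, 0,0,0,0,0,0,255, 0,0,0,0,0,0,255, 0,0,0,0,0,0,255, 0,0,0,0,0,0,255]'
python3 -m handwheel '[0,0,0,0,0,0,255, 0,0,0,0,0,0,255, 0,0,0,0,0,0,255, 0,0,0,0,0,0,255, 0,0,0,0,0,0,255, 0,0,0,0,0,0,255, 0,0,0,0,0,0,255, 0,0,0,0,0,0,255, 0,0,0,0,0,0,255, 0,0,0,0,0,0,255]'
python3 -m handwheel '[0,0,0,0,0,0,255, 0,0,0,0,0,0,255, 0,0,0,0,0,0,255, 0,0,0,0,0,0,255, 0,0,0,0,0,0,255, 0,0,0,0,0,0,255, 0,0,0,0,0,0,255, 0,0,0,0,0,0,255, 0,0,0,0,0,0,255, 0,0,0,0,0,0,255]'
```

```text
time_s: 15.75
tcp_pos: [440.5, 210.4, 15.3]
tcp_rot: [-1.49, -0.611, 0.619]
force: [-11.3, -10.0, 38.2]
width: -0.2
time_s: 16.75
tcp_pos: [440.5, 210.4, 15.3]
tcp_rot: [-1.49, -0.611, 0.619]
force: [-10.7, -10.3, 36.9]
width: 0.0
time_s: 17.75
tcp_pos: [440.5, 210.4, 15.3]
tcp_rot: [-1.49, -0.611, 0.619]
force: [-12.0, -9.7, 37.5]
width: 0.2
time_s: 18.75
tcp_pos: [440.5, 210.4, 15.3]
tcp_rot: [-1.49, -0.611, 0.619]
force: [-10.6, -8.6, 38.2]
width: -0.4
```

```bash
python3 -m handwheel '[0,-0.08,0,0,0,0,255, 0,-0.08,0,0,0,0,255, 0,-0.08,0,0,0,0,255, 0,-0.08,0,0,0,0,255, 0,-0.08,0,0,0,0,255, 0,-0.08,0,0,0,0,255, 0,-0.08,0,0,0,0,255, 0,-0.08,0,0,0,0,255, 0,-0.08,0,0,0,0,255, 0,-0.08,0,0,0,0,255]'
python3 -m handwheel '[0,-0.08,0,0,0,0,255, 0,-0.08,0,0,0,0,255, 0,-0.08,0,0,0,0,255, 0,-0.08,0,0,0,0,255, 0,-0.08,0,0,0,0,255, 0,-0.08,0,0,0,0,255, 0,-0.08,0,0,0,0,255, 0,-0.08,0,0,0,0,255, 0,-0.08,0,0,0,0,255, 0,-0.08,0,0,0,0,255]'
python3 -m handwheel '[0,-0.08,0,0,0,0,255, 0,-0.08,0,0,0,0,255, 0,-0.08,0,0,0,0,255, 0,-0.08,0,0,0,0,255, 0,-0.08,0,0,0,0,255, 0,-0.08,0,0,0,0,255, 0,-0.08,0,0,0,0,255, 0,-0.08,0,0,0,0,255, 0,-0.08,0,0,0,0,255, 0,-0.08,0,0,0,0,255]'
python3 -m handwheel '[0,-0.08,0,0,0,0,255, 0,-0.08,0,0,0,0,255, 0,-0.08,0,0,0,0,255, 0,-0.08,0,0,0,0,255, 0,-0.08,0,0,0,0,255, 0,-0.08,0,0,0,0,255, 0,-0.08,0,0,0,0,255, 0,-0.08,0,0,0,0,255, 0,-0.08,0,0,0,0,255, 0,-0.08,0,0,0,0,255]'
python3 -m handwheel '[0,-0.08,0,0,0,0,255, 0,-0.08,0,0,0,0,255, 0,-0.08,0,0,0,0,255, 0,-0.08,0,0,0,0,255, 0,-0.08,0,0,0,0,255, 0,-0.08,0,0,0,0,255, 0,-0.08,0,0,0,0,255, 0,-0.08,0,0,0,0,255, 0,-0.08,0,0,0,0,255, 0,-0.08,0,0,0,0,255]'
```

```text
time_s: 19.75
tcp_pos: [441.2, 211.1, 19.7]
tcp_rot: [-1.483, -0.613, 0.615]
force: [-3.6, -3.3, 4.4]
width: -0.0
time_s: 20.75
tcp_pos: [441.3, 211.2, 28.0]
tcp_rot: [-1.483, -0.613, 0.615]
force: [-3.9, -4.5, 7.6]
width: 0.3
time_s: 21.75
tcp_pos: [441.6, 211.5, 36.4]
tcp_rot: [-1.483, -0.614, 0.615]
force: [-4.5, -3.8, 8.9]
width: 0.1
time_s: 22.75
tcp_pos: [442.2, 212.1, 44.8]
tcp_rot: [-1.483, -0.615, 0.613]
force: [-5.1, -2.9, 9.7]
width: 0.1
time_s: 23.75
tcp_pos: [441.7, 211.6, 51.8]
tcp_rot: [-1.482, -0.614, 0.614]
force: [-0.7, -0.8, -0.3]
width: -0.3
```

```bash
python3 -m handwheel '[0,-1,0,0,0,0,255, -1.5,-1,0,0,0,0,255, -1.5,-2,0,0,0,0,255, 0,-4,0,0,0,0,255, 0,-4.5,0,0,0,0,255, 0,-4.5,0,0,0,0,255, 0,-4,0,0,0,0,255, 0,0,0,0,8.5,0,200, 0,0,0,0,8.5,0,140, 0,0,0,0,8.5,0,140]'
python3 -m handwheel '[0,0,0,0,8.5,0,140, 0,0,0,0,8.5,0,140, 0,0,0,0,8.5,0,140, 0,0,0,0,8.5,0,140, 0,0,0,0,8.5,0,140, 0,0,0,0,8.5,0,140, 0,0,0,0,8.5,0,140, 0,0,0,0,5,0,140, 0,0,0,0,0,0,140, 0,0,0,0,0,0,140]'
python3 - <<'E'
from h import *
for n in ["wrist","top"]:
    s=readout.read_state(); R=Ro.from_rotvec(s["tcp_rot"]).as_matrix()
    p,d=eyes.snapshot(n); cv2.imwrite(f"pics/{n}8.png",p[:,:,::-1])
    for r in models.place_of("lock_ridge",n)[:1]:
        e=np.array(r["centre"])-s["tcp_pos"];print(n,r["conf"],np.round(r["centre"],1),"tool err",np.round(R.T@e,1))
print(np.round(R,3), "to earlier straddle", R.T@(np.array([479.8,288.6,205.5])-s["tcp_pos"]))
E
```

```text
time_s: 24.75
tcp_pos: [420.6, 190.4, 262.6]
tcp_rot: [-1.556, -0.264, 0.261]
force: [0.2, 0.3, -0.1]
width: 38.6
time_s: 25.75
tcp_pos: [420.2, 190.6, 262.0]
tcp_rot: [-1.483, 0.611, -0.612]
force: [-0.2, -0.8, -0.3]
width: 38.0
wrist 0.97 [480.4 289.8 216.8] tool err [-27.3  45.2 112.8]
top 0.71 [479.5 288.2 216.6] tool err [-27.1  45.3 111. ]
[[ 0.708  0.     0.706]
 [-0.706 -0.     0.708]
 [ 0.    -1.    -0.   ]] to earlier straddle [-27.12302867  56.38991548 111.50603887]
```

View pics/wrist8.png

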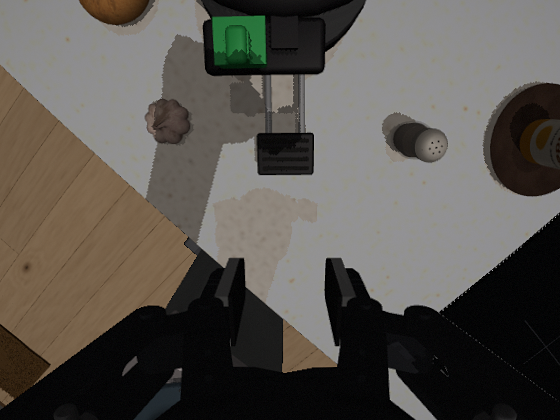

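The lock is still across at left (238,42) and the pad is up (285,153). I go to straddle the ridge (x −27, z +111, then down 56).

```bash
python3 -m handwheel '[-0.9,0,3.7,0,0,0,140, -0.9,0,3.7,0,0,0,140, -0.9,0,3.7,0,0,0,140, 0,1.4,0,0,0,0,140, 0,1.1,0,0,0,0,140, 0,1.1,0,0,0,0,140, 0,1,0,0,0,0,140, 0,1,0,0,0,0,140, 0,0,0,0,0,0,140, 0,0,0,0,0,0,140]'; python3 - <<'E'
from h import *
s=readout.read_state(); print(np.round(s["force"],1))
p,d=eyes.snapshot("wrist"); cv2.imwrite(f"pics/wrist9.png",p[:,:,::-1])
E
```

```text
time_s: 26.95
tcp_pos: [479.9, 287.3, 205.8]
tcp_rot: [-1.482, 0.614, -0.615]
force: [0.5, -0.1, 0.6]
width: 38.4
[ 0.5 -0.1  0.6]
```

View pics/wrist9.png

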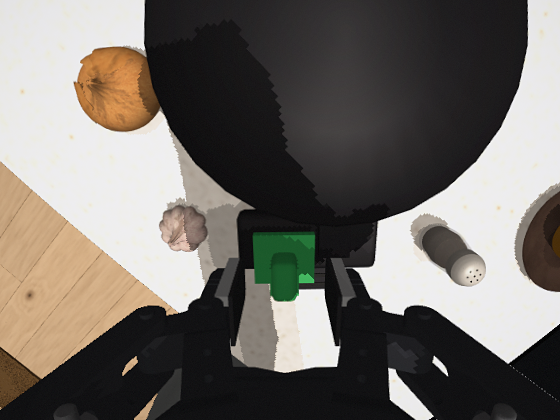

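The ridge (285,275) is between the fingers and the lid is shut. Push toward tool +x.

```bash
python3 -m handwheel '[0.6,0,0,0,0,0,140, 0.6,0,0,0,0,0,140, 0.4,0,0,0,0,0,140, 0.4,0,0,0,0,0,140, 0.4,0,0,0,0,0,140, 0.4,0,0,0,0,0,140, 0.4,0,0,0,0,0,140, 0.3,0,0,0,0,0,140, 0.3,0,0,0,0,0,140, 0,0,0,0,0,0,140]'
python3 -m handwheel '[0.2,0,0,0,0,0,140, 0.2,0,0,0,0,0,140, 0.1,0,0,0,0,0,140, 0.1,0,0,0,0,0,140, 0,0,0,0,0,0,140, 0,0,0,0,0,0,140, 0,0,0,0,0,0,140, 0,0,0,0,0,0,140, 0,0,0,0,0,0,140, 0,0,0,0,0,0,140]'; python3 st.py
```

```text
time_s: 28.0
tcp_pos: [507.2, 260.3, 205.6]
tcp_rot: [-1.483, 0.614, -0.615]
force: [0.0, 0.3, 0.5]
width: 38.6
time_s: 29.0
tcp_pos: [507.7, 259.8, 205.5]
tcp_rot: [-1.482, 0.615, -0.607]
force: [-4.9, 6.3, 0.7]
width: 38.6
rel [14.1  0.2 -0.7] toolF [-7.9 -0.7  1. ]
```

```bash
python3 -m handwheel '[-0.9,0,0,0,0,0,140, -0.9,0,0,0,0,0,140, 0,-2,0,0,0,0,140, 0,-3,0,0,0,0,140, 0,-3,-1,0,0,0,140, 0,0,-4,0,0,0,140, 0,0,-4,0,0,0,140, 0,0,-3,0,0,0,140, 0,0,0,0,0,0,140, 0,0,0,0,0,0,140]'; python3 - <<'E'
from h import *
for n in ["wrist","top","side"]:
    p,d=eyes.snapshot(n); cv2.imwrite(f"pics/{n}10.png",p[:,:,::-1])
    for t in ["lock_ridge","lever_pad","onion","garlic","salt_shaker"]:
        print(n,t,[(np.round(r["centre"]).tolist(),round(r["conf"],2)) for r in models.place_of(t,n)[:1]])
E
```

```text
time_s: 30.0
tcp_pos: [413.9, 183.1, 286.1]
tcp_rot: [-1.484, 0.613, -0.62]
force: [0.9, -0.8, -0.5]
width: 38.4
wrist lock_ridge [([501.0, 270.0, 218.0], 0.6)]
wrist lever_pad [([438.0, 215.0, 52.0], 0.85)]
wrist onion []
wrist garlic [([375.0, 331.0, -2.0], 0.56)]
wrist salt_shaker [([560.0, 117.0, 2.0], 0.87)]
top lock_ridge [([498.0, 271.0, 218.0], 0.75)]
top lever_pad [([441.0, 214.0, 52.0], 0.97)]
top onion [([439.0, 466.0, -1.0], 0.95)]
top garlic [([374.0, 334.0, 0.0], 0.87)]
top salt_shaker [([558.0, 120.0, -2.0], 0.73)]
side lock_ridge [([499.0, 271.0, 218.0], 0.49)]
side lever_pad [([443.0, 213.0, 52.0], 0.92)]
side onion [([438.0, 463.0, -0.0], 0.72)]
side garlic [([370.0, 335.0, 0.0], 0.76)]
side salt_shaker []
```

View pics/wrist10.png

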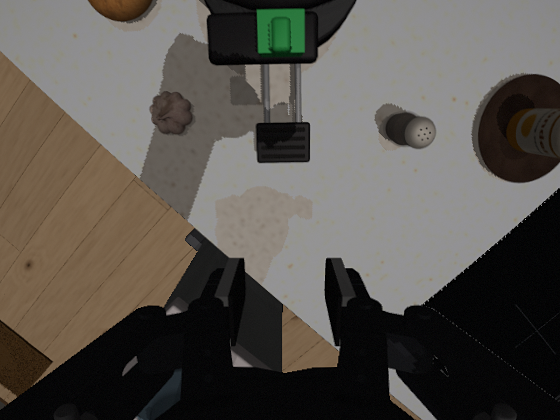

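View pics/side10.png

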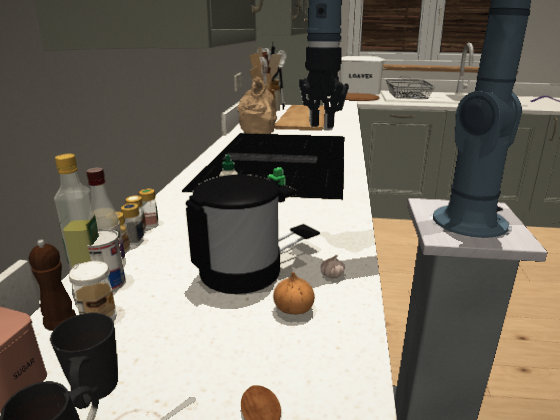

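The lock is back at the middle, at (281,33) in the wrist view. The lid is shut, the pad is up, the onion, garlic and salt shaker are unmoved, and the gripper is clear.

```bash
python3 -c "
from station import arm; print(arm.close_job())"
```

```text
the job is handed in; nothing more can be done
None
```

The job is done and handed in at about 30 s of the 64 s allowed.

- **Unlocking:** I straddled the green ridge with the half-open fingers and pushed it about 26 mm to its end stop, where the force read 8 N.
- **Opening:** I turned the gripper 90° first so that the wrist camera stayed clear of the ledge. I then pressed the lever pad down to its stop at about 37 N. The picture showed the lid wide open, and I held it there for about 5 s.
- **Closing:** I let the lever up at about 8 mm/s, over roughly 4 s. The force fell away smoothly to zero as the lid came down.
- **Locking:** I pushed the lock back until it met its end stop, again at 8 N.

**Last checks:** The lock ridge measured about (499, 271) mm, against (499, 269) before I began. The lid was shut, the pad was up, and the gripper was clear of everything. The onion, garlic and salt shaker were within about 4 mm of where I first found them, which is the limit of the measurement.

**Detection misses:** In the last pictures the network did not find the onion in the wrist view or the salt shaker in the side view. The other cameras did find both.

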